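Empty the tumbling barrel with its gated tilt lever

TASK

Empty the small barrel tumbler into the tray under it: pull the red-gripped lever outwards along its own length until its spring-loaded locking pin is clear of the notch it rests in, swing it over to the right through the slot, past the middle notch, and let the pin drop home in the last notch, in the brass shoe, so that the barrel stays locked mouth down. The shoe is clamped at a different angle each time, so feel for its notch and do not ram the pin against the gate; the whole load, bronze collar and ceramic pellets, must end up in the tray, and the loose things standing round the machine must stay where they are.

Things in the scene. Friction and masses are not known exactly. Their poses are not given: they have to be found in the camera images.
- tumbler: bench barrel tumbler: green frame of two cheeks, fixed, 242 x 265 x 206 mm without lever; origin under the frame's middle on the bench, x away from the lever side, y left seen facing the lever. Steel barrel (mouth 132 mm across) tilts about a level trunnion along x, 175 mm up. Lever on the trunnion's near end, before a steel gate plate (outer radius 110 mm, 24 mm behind the lever's middle plane)
- pivot (a point): point on the trunnion axis in the lever's middle plane, the centre of its swing: tumbler frame (-132, 0, 175) mm, axes as the tumbler's. The lever swings parallel to the tumbler's yz plane; its angle is counted from upright, positive to the left (+y): it starts at +40 degrees
- lever_grip (a point): middle of the lever's red flat-sided grip, 150 mm from the trunnion axis with the pin seated, up to 165 when pulled out. Grip 64 mm long along the lever, 18 mm thick in the swing direction (the flats to pinch), 22 mm deep along the trunnion; a 29 mm round flange lies 118 mm from the axis. Take it with the tool in line with the lever, fingers closing along the swing
- barrel (a joint): tilt of barrel and lever, rad; lever angle in degrees = 40 - 57.3 x value. First notch 0 (start), middle notch 0.42 (another running angle), last notch, in the brass shoe, anywhere from 1.28 to 1.51 (not told; slot runs on to 1.66, so it can be overshot). Stiff bearing: 2 to 5 N at the grip move it, it stays where left
- lever (a joint): how far the lever is pulled out along its own length, m: 0 pin seated in a notch, 0.011 pin riding on the slot's rim between notches, 0.015 at most. A spring pulls it in, 5 N at 0 to 9 N at 0.015. Let free over a notch, even while swinging slowly, the 8 mm pin snaps in and stops against the notch's side; notches are 10 to 11 mm wide
- tray: grey open plastic tray, 150 x 255 x 50 mm, 4 mm walls, fixed under the barrel's mouth side; origin under the middle of its floor, axes as the tumbler's
- collar: turned bronze collar, 52 mm across, 20 mm high, in the barrel at the start; origin at the centre of its underside
- media0: ceramic tumbling pellet, a round-ended cylinder 24 mm across and 40 mm long, in the barrel at the start; origin at its centre
- media1: ceramic tumbling pellet, a round-ended cylinder 24 mm across and 40 mm long, in the barrel at the start; origin at its centre
- media2: ceramic tumbling pellet, a round-ended cylinder 24 mm across and 40 mm long, in the barrel at the start; origin at its centre
- flux_bottle: small white bottle with a blue cap, 84 mm tall; bystander, origin under it
- sprue_button: cut-off bronze sprue, a cone 44 mm across and 46 mm tall; bystander, origin under it

How it is judged:
By the outcome, as a careful person would: the job done as asked, in the order asked, and still so for the second after the job is handed in, with the robot touching nothing.
It also fails if it takes over 48 s, if anything falls off the work surface, if the arm or the gripper's body presses on something with over 40 N, if the wrist force passes 120 N, or if a joint passes its speed limit or range.

ROBOT

A 7-joint arm with a two-finger parallel gripper is mounted at the origin on a cart in front of the work surface, level with it; the furniture and walls round the work are solid. World frame = base frame: x ahead of the robot, y to its left, z up, the work surface at z = 0. Lengths are in mm, angles in rad, forces in N, time in s.
With the tool pointing down it reaches from about 350 to 900 mm from the base axis. Payload 19.9 kg.
Tool frame: the origin (TCP) lies midway between the tips of the shut fingers; the grasp point (between the pads) lies 19 mm behind it; x points along the fingers, y is the direction in which the jaws open and shut, and the axes are right-handed (so a half turn about x gives the same grasp; the last joint's range is limited). The gripper opens to 94 mm and grips with 3 to 60 N. Pads are 16 mm wide; open, the fingers measure 119 mm over their backs; the gripper's body (75 mm by 177 mm) begins 78 mm behind the grasp point.
Start: joints at [1.286, 0.417, -0.01, 1.614, 0.005, 1.111, -0.053], TCP at [150.863, -606.495, 179.225] pointing down, gripper open.
Joint ranges: [-2.81, 2.81], [-0.39, 2.02], [-1.27, 1.25], [0.06, 2.57], [-1.19, 4.33], [0.19, 2], [-2.82, 2.82]. Speed limits (rad/s): [1.89, 1.89, 2.39, 2.39, 3.01, 3.01, 3.01].

INTERFACE

Orientations are given as a unit quaternion [w, x, y, z].
In Python, from cell import ctrl gives the robot as it stands. Calls block until the motion is done:
- ctrl.goto(position, orientation): joint-space move of the TCP to a pose.
- ctrl.move_l(position, feed=150, orientation=None, max_force=None): straight line of the TCP; orientation=None keeps the orientation; feed is the mean speed in mm/s. With max_force (N) it stops when the force on the tool has changed by that much, and returns True; else False.
- ctrl.move_j(angles): joint-space move.
- ctrl.set_gripper(opening, effort=None): finger opening in mm; effort is the grip in N (None keeps the last); returns when the fingers have stopped.
- ctrl.hold(seconds).
- ctrl.solve_ik(position, orientation): joint angles nearest the present ones, or None.
- ctrl.read_state(): the state.
- ctrl.read_camera(name): name is "scene" or "top" or "wrist"; returns a dict with "color" (400x640x3 uint8, red, green, blue), "range_z" (400x640 float32, mm along the optical axis (not along the pixel's ray), 0 where there is no reading), "camera_matrix" (3x3 intrinsics, pixels), "extrinsics" (4x4, takes a point from world to camera coordinates); the wrist camera has in their place "T_tool_cam" (4x4, takes a point from camera to tool coordinates, whose origin is the TCP and whose axes are the tool frame's). Camera axes: x right, y up, looking along -z (the intrinsics and any distortion apply to the point x, -y, -z); pixel columns grow to the right and rows downward; lengths in mm; the calibration is good to about 2 mm. A picture is of the moment at which its call begins: read the wrist's pose just before it.
A pose or a line that the arm cannot do raises ctrl.MotionError and nothing moves.
- ctrl.close_job(): hands the job in, once; it reports no verdict.
The state is a dict: "time_s": time; "joint_pos": joint angles; "joint_velocities": joint speeds; "effort": joint torques, N m; "position": TCP position; "eef_rot": TCP orientation; "wrist_force": force on the tool from outside, world axes, zero at the start; "ft_torque": the same for the moment, N m; "grip_width": finger opening in mm.
Only numpy, scipy, OpenCV 4.12 (cv2) and the standard library are available. Lean on these libraries where they do the work, as an engineer would, in place of code of your own. Each camera call takes 0.05 s, during which the arm holds its last target. There are 200 camera calls.

## Working session

There is one attempt and no reset: what is moved stays moved. The work goes in short steps, each a Python script; the robot and the scene stay as the last script left them, time stands still between calls to the robot, and variables do not carry over. Pictures are saved under pics/ and viewed, about 8 in all and at most 12, crops included, and the job is handed in when it is done.

```bash
ls; mkdir -p pics
python3 - <<'E'
from cell import ctrl
import cv2,numpy as np
s=ctrl.read_state();print({k:np.round(v,3).tolist() for k,v in s.items()})
for n in("scene","top"):
    c=ctrl.read_camera(n);cv2.imwrite(f"pics/{n}0.png",c["color"][:,:,::-1])
    np.savez(f"{n}0.npz",**c)
    print(n,c["camera_matrix"].round(1).tolist(),c["extrinsics"].round(3).tolist())
E
```

```text
pics
{'time_s': 0.0, 'joint_pos': [1.286, 0.418, -0.01, 1.614, 0.005, 1.111, -0.053], 'joint_velocities': [0.001, -0.0, 0.001, 0.002, 0.001, -0.002, 0.0], 'effort': [-0.0, -85.126, 0.638, -42.599, -0.049, 0.019, 0.0], 'position': [150.744, -606.128, 178.638], 'eef_rot': [-0.086, -0.702, -0.086, 0.702], 'wrist_force': [0.158, 0.729, -0.115], 'ft_torque': [0.024, -0.009, 0.034], 'grip_width': 94.292}
scene [[376.0, 0.0, 317.5], [0.0, 376.0, 197.5], [0.0, 0.0, 1.0]] [[0.99, 0.139, 0.011, -533.525], [-0.077, 0.484, 0.872, -84.549], [0.116, -0.864, 0.49, -1062.573], [0.0, 0.0, 0.0, 1.0]]
top [[361.3, 0.0, 321.3], [0.0, 361.3, 197.0], [0.0, 0.0, 1.0]] [[0.015, -1.0, 0.025, -117.088], [0.998, 0.017, 0.067, -530.525], [-0.068, 0.024, 0.997, -1005.547], [0.0, 0.0, 0.0, 1.0]]
```

View pics/scene0.png

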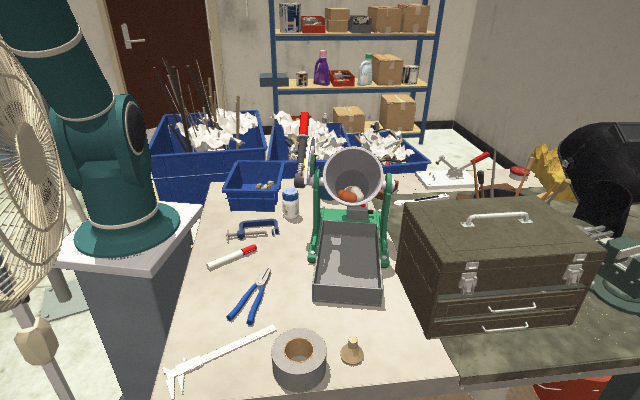

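View pics/top0.png

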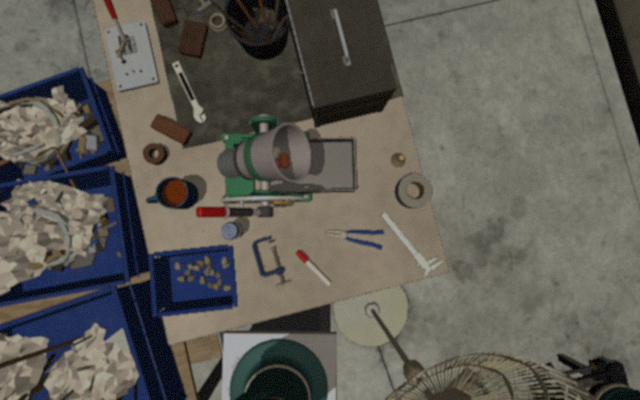

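```bash
cat > h.py <<'E'
import numpy as np,cv2
def world(c,mask,E=None):
    K=c["camera_matrix"];E=c["extrinsics"] if E is None else E
    v,u=np.nonzero(mask&(c["range_z"]>0));z=c["range_z"][v,u]
    p=np.c_[(u-K[0,2])/K[0,0]*z,-(v-K[1,2])/K[1,1]*z,-z,np.ones_like(z)]
    return (p@np.linalg.inv(E).T)[:,:3],u,v
E
python3 - <<'E'
from h import *
for n,box in(("top",(190,255,195,225)),("scene",(285,320,105,165))):
    c=dict(np.load(n+"0.npz"));h=cv2.cvtColor(c["color"],cv2.COLOR_RGB2HSV)
    m=((h[...,0]<8)|(h[...,0]>172))&(h[...,1]>150)&(h[...,2]>60)
    b=np.zeros_like(m);b[box[2]:box[3],box[0]:box[1]]=1
    P,u,v=world(c,m&b)
    print(n,len(P),u.min(),u.max(),v.min(),v.max(),P.mean(0).round(1),np.percentile(P,[3,50,97],axis=0).round(1).tolist())
    d=np.linalg.svd(P-P.mean(0))[2] if len(P)<3000 else None
    print(d.round(3).tolist())
c=dict(np.load("top0.npz"));al=np.ones((400,640),bool);P,u,v=world(c,al)
# tray rim
s=(u>315)&(u<365)&(v>130)&(v<200)
Q=P[s];print(np.histogram(Q[:,2],bins=np.arange(-10,100,5)))
r=Q[(Q[:,2]>42)&(Q[:,2]<58)];print(len(r),cv2.minAreaRect(r[:,:2].astype(np.float32)))
# heightmap of machine, points z>90
s=(u>200)&(u<330)&(v>105)&(v<225)&(P[:,2]>30)
Q=P[s]
for n,lo,hi in(("plate/cheek",150,300),):
    r=Q[(Q[:,2]>lo)]
    print(r.min(0),r.max(0))
# bystanders
h=cv2.cvtColor(c["color"],cv2.COLOR_RGB2HSV)
for n,(a,b,cc,d) in dict(bottle=(218,246,218,243),sprue=(388,408,150,168)).items():
    s=(u>a)&(u<b)&(v>cc)&(v<d)&(P[:,2]>20);print(n,P[s].mean(0).round(),P[s][:,2].max().round())
im=cv2.resize(c["color"][100:250,180:380],(800,600),interpolation=cv2.INTER_CUBIC);cv2.imwrite("pics/topcrop.png",im[:,:,::-1])
E
```

```text
top 233 197 225 207 216 [479.7 123.4 300.4] [[472.2, 102.2, 277.4], [479.8, 123.4, 301.9], [487.9, 145.6, 318.4]]
[[-0.043, 0.686, 0.726], [0.996, 0.087, -0.022], [0.078, -0.722, 0.687]]
scene 211 291 310 112 133 [413.4 466.6 186. ] [[-117.6, 99.6, -589.4], [481.6, 120.5, 291.1], [493.0, 2959.6, 315.6]]
[[-0.187, 0.938, -0.292], [-0.965, -0.231, -0.125], [0.185, -0.258, -0.948]]
(array([   9,  739, 1791,  414,   27,   28,   34,   24,   40,   27,   37,
        138,   60,    0,    0,    0,    0,    0,    0,    0,    0]), array([-10,  -5,   0,   5,  10,  15,  20,  25,  30,  35,  40,  45,  50,
        55,  60,  65,  70,  75,  80,  85,  90,  95]))
220 ((622.0507202148438, -147.0399169921875), (149.38662719726562, 110.8477554321289), 0.9521790742874146)
[ 467.37142567 -121.23758986  150.08059097] [745.603496   138.49911995 319.22536094]
bottle [435. 129.  75.] 90.0
sprue [ 643. -328.   33.] 48.0
```

View pics/topcrop.png

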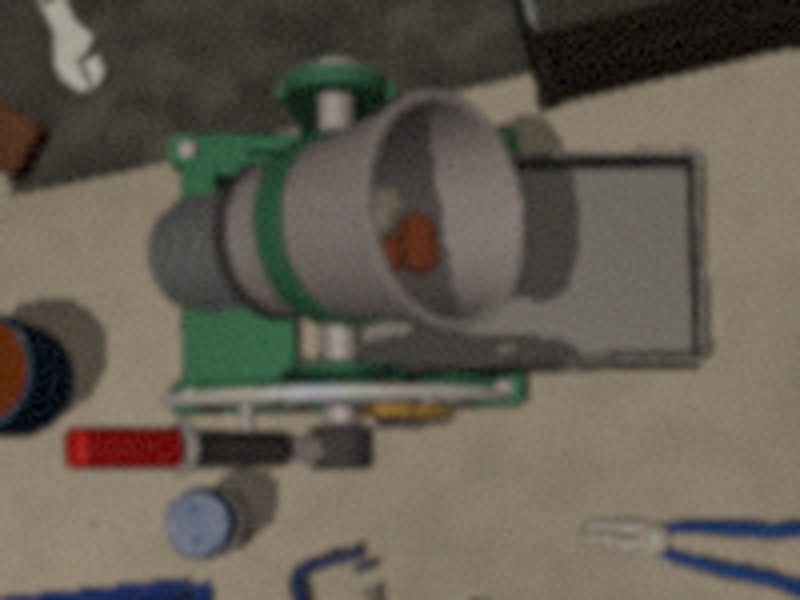

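```bash
cat >> h.py <<'E'
from scipy.spatial.transform import Rotation as R
def ori(deg,yaw,flip):
    t=np.radians(deg);y=np.radians(yaw)
    ey=np.array([-np.sin(y),np.cos(y),0]);ex=np.array([np.cos(y),np.sin(y),0]);ez=np.array([0,0,1.])
    d=np.sin(t)*ey+np.cos(t)*ez
    X=-d; Z=ex*flip; Y=np.cross(Z,X)
    q=R.from_matrix(np.c_[X,Y,Z]).as_quat()
    return d,np.r_[q[3],q[:3]]
E
python3 - <<'E'
from h import *
from cell import ctrl
piv=np.array([480,30,175.])
for f in(1,-1):
    for a in(40,16,0,-20,-35,-50):
        for r in (131,250) :
            d,q=ori(a,2,f);j=ctrl.solve_ik(piv+r*d,q);print(f,a,r,None if j is None else np.round(j,2))
E
```

```text
1 40 131 [ 0.15  0.6  -1.17  1.68  0.88  1.89  0.45]
1 40 250 [-0.16  0.49 -0.91  1.45  0.75  1.99  0.57]
1 16 131 [ 0.54  0.23 -1.08  1.74  0.45  1.45  0.97]
1 16 250 [ 0.47  0.2  -1.09  1.52  0.41  1.69  1.01]
1 0 131 [ 0.8   0.13 -1.01  1.76  0.11  1.31  1.38]
1 0 250 [ 0.8   0.07 -0.97  1.54  0.06  1.56  1.43]
1 -20 131 [ 0.92  0.18 -0.79  1.76 -0.22  1.32  1.8 ]
1 -20 250 [ 0.94  0.15 -0.74  1.54 -0.24  1.58  1.82]
1 -35 131 [ 1.04  0.33 -0.76  1.74 -0.36  1.38  1.99]
1 -35 250 [ 1.08  0.33 -0.73  1.51 -0.34  1.63  1.98]
1 -50 131 [ 1.12  0.53 -0.75  1.7  -0.43  1.44  2.12]
1 -50 250 [ 1.16  0.56 -0.72  1.46 -0.4   1.68  2.09]
-1 40 131 [ 0.13  0.58 -1.14  1.68  0.86  1.87 -2.67]
-1 40 250 [-0.91  0.35  0.17  1.48  0.47  1.78 -2.28]
-1 16 131 [-0.55  0.11  0.17  1.77  0.25  1.37 -1.98]
-1 16 250 [ 0.58  0.25 -1.25  1.51  0.46  1.71 -2.19]
-1 0 131 [ 0.67  0.1  -0.85  1.76  0.08  1.31 -1.74]
-1 0 250 [ 0.97  0.1  -1.18  1.54  0.1   1.57 -1.74]
-1 -20 131 [ 0.57  0.14 -0.39  1.77 -0.3   1.33 -1.27]
-1 -20 250 [ 0.61  0.11 -0.36  1.55 -0.29  1.59 -1.27]
-1 -35 131 [ 0.63  0.26 -0.25  1.75 -0.5   1.43 -1.01]
-1 -35 250 [ 0.68  0.26 -0.19  1.52 -0.47  1.68 -1.03]
-1 -50 131 [ 0.71  0.43 -0.2   1.71 -0.63  1.54 -0.82]
-1 -50 250 [ 0.79  0.47 -0.17  1.48 -0.59  1.77 -0.86]
```

Run:
```python
from h import *
c=dict(np.load("top0.npz"));P,u,v=world(c,np.ones((400,640),bool))
for vv in(340,350,360,370,380,390,398):
    print(vv,[(uu,*P[(u==uu)&(v==vv)].round(0).astype(int).ravel().tolist()) for uu in range(400,640,24)])
cv2.imwrite("pics/fan.png",cv2.resize(c["color"][250:,380:],None,fx=3,fy=3)[:,:,::-1])
```

```text
340 [(400, -122, -532, -798), (424, -121, -653, -798), (448, -120, -774, -798), (472, -122, -900, -807), (496, -119, -1020, -802), (520, -118, -1143, -801), (544, -117, -1265, -801), (568, -116, -1388, -800), (592, -116, -1514, -803), (616, -113, -1632, -795)]
350 [(400, 46, -379, -168), (424, -170, -654, -800), (448, -172, -777, -806), (472, -171, -900, -807), (496, -169, -1021, -805), (520, -169, -1144, -805), (544, -167, -1266, -803), (568, -163, -1382, -793), (592, -163, -1506, -795), (616, -164, -1636, -802)]
360 [(400, -219, -533, -798), (424, -219, -654, -800), (448, -215, -771, -792), (472, -218, -897, -802), (496, 191, -458, 304), (520, 176, -531, 262), (544, -214, -1260, -797), (568, 168, -651, 239), (592, 196, -647, 314), (616, 202, -681, 331)]
370 [(400, -265, -531, -792), (424, 130, -344, 202), (448, 156, -375, 266), (472, 174, -405, 312), (496, 189, -434, 350), (520, 198, -469, 370), (544, 184, -536, 335), (568, -263, -1383, -799), (592, 174, -650, 309), (616, 189, -668, 346)]
380 [(400, -320, -535, -808), (424, 130, -328, 254), (448, -313, -772, -795), (472, 166, -394, 338), (496, 181, -423, 372), (520, 192, -451, 399), (544, 166, -535, 335), (568, 194, -534, 403), (592, 175, -613, 356), (616, 170, -669, 344)]
390 [(400, 95, -284, 223), (424, 67, -356, 160), (448, 144, -350, 331), (472, 158, -383, 362), (496, 175, -409, 398), (520, -365, -1141, -807), (544, 196, -465, 445), (568, 158, -564, 360), (592, 176, -580, 398), (616, 193, -590, 438)]
398 [(400, 100, -272, 269), (424, 120, -310, 311), (448, 140, -342, 353), (472, 154, -373, 384), (496, 170, -400, 416), (520, -399, -1134, -797), (544, 137, -528, 345), (568, 143, -565, 358), (592, 184, -543, 446), (616, 187, -578, 451)]
```

View pics/fan.png

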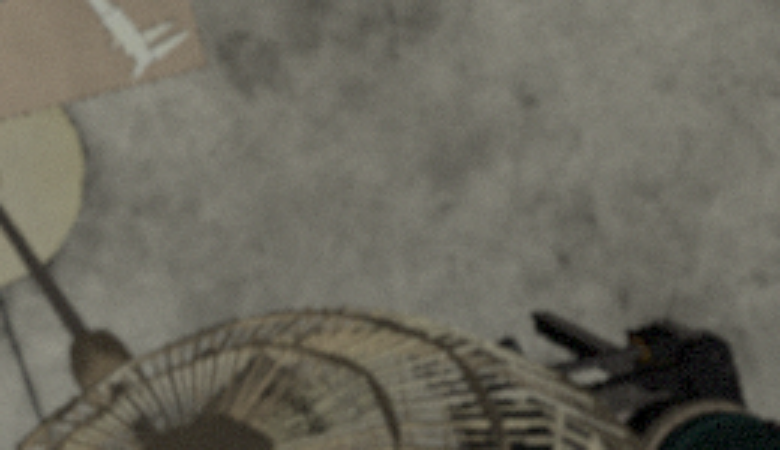

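Run:
```python
from h import *
c=dict(np.load("scene0.npz"));P,u,v=world(c,np.ones((400,640),bool))
for vv in range(4,330,24):
    print(vv,[(uu,*P[(u==uu)&(v==vv)].round(0).astype(int).ravel().tolist()) for uu in (2,12,22,34,46,58,70,80)])
s=(P[:,0]>40)&(P[:,0]<320)&(P[:,1]<-240)&(P[:,1]>-620)&(P[:,2]>120)&(u<80)
print(np.percentile(P[s],[0,2,50,98,100],axis=0).round(0))
t=dict(np.load("top0.npz"));P,u,v=world(t,np.ones((400,640),bool))
s=(P[:,2]>120)&(P[:,1]<-240)&(P[:,0]<320)&(u<545)
print(np.percentile(P[s],[0,2,50,98,100],axis=0).round(0))
# arm links high: what is visible in top of arm
print(ctrl:=None)
```

```text
4 [(2, 39, -191, 569), (12, 50, -183, 569), (22, 62, -176, 569), (34, 76, -167, 569), (46, 81, -147, 568), (58, 85, -124, 567), (70,), (80, -1909, 2551, 442)]
28 [(2, 5, -173, 531), (12, 26, -175, 531), (22, 41, -171, 531), (34, 58, -164, 531), (46, 69, -149, 530), (58, 78, -132, 529), (70, 80, -105, 527), (80, 66, -61, 523)]
52 [(2, 86, -268, 507), (12, 51, -216, 499), (22, 14, -160, 490), (34, 36, -157, 490), (46, 51, -147, 489), (58, 63, -132, 488), (70, 72, -114, 485), (80, 76, -92, 482)]
76 [(2, 132, -326, 485), (12, 114, -293, 478), (22, 79, -242, 466), (34, -3, -134, 442), (46, 24, -135, 443), (58, 43, -127, 442), (70, 56, -112, 440), (80, 66, -98, 437)]
100 [(2, 142, -348, 458), (12, 128, -321, 450), (22, 110, -288, 441), (34, 85, -241, 427), (46, -2295, 2269, -339), (58, 12, -113, 390), (70, 35, -107, 390), (80, 48, -96, 388)]
124 [(2, 159, -378, 434), (12, 146, -352, 425), (22, 133, -324, 415), (34, 105, -277, 398), (46, 79, -229, 381), (58, -32, -85, 328), (70, -3, -85, 330), (80, 21, -84, 331)]
148 [(2, 174, -403, 411), (12, 160, -378, 400), (22, 150, -355, 390), (34, 130
[... 909 characters left out ...]
, (34, 175, -433, 234), (46, 153, -397, 201), (58, -104, -157, -31), (70, -66, -160, -23), (80, -38, -159, -21)]
292 [(2, 38, -393, 130), (12, 135, -447, 194), (22, 124, -426, 173), (34, -1003, 444, -802), (46, -922, 437, -784), (58, -795, 391, -723), (70, -780, 437, -764), (80, -761, 472, -794)]
316 [(2, -1024, 274, -800), (12, -976, 280, -799), (22, 45, -387, 67), (34, -878, 300, -804), (46, -793, 287, -777), (58, -747, 302, -786), (70, -710, 327, -807), (80, -660, 332, -804)]
[[  40. -493.  132.]
 [  63. -479.  162.]
 [ 144. -364.  326.]
 [ 199. -249.  495.]
 [ 208. -240.  523.]]
[[  41. -557.  124.]
 [  68. -535.  160.]
 [ 163. -413.  324.]
 [ 205. -282.  437.]
 [ 209. -252.  453.]]
None
```

Run:
```python
from h import *
from cell import ctrl
c=dict(np.load("scene0.npz"));P,u,v=world(c,np.ones((400,640),bool))
s=(P[:,1]>150)&(P[:,1]<650)&(P[:,0]>-100)&(P[:,0]<800)&(P[:,2]>150)&(P[:,2]<1000)
for y0 in range(150,650,50):
    r=s&(P[:,1]>=y0)&(P[:,1]<y0+50);print(y0,r.sum(),np.percentile(P[r][:,[0,2]],[2,50,98],axis=0).round().tolist() if r.sum() else '')
q=ctrl.read_state()["eef_rot"]
for p in([150,-606,480],[165,-650,520],[165,-650,560]):print(p,np.round(ctrl.solve_ik(p,q),2))
try:
    print(ctrl.move_l([165,-650,530],feed=200,max_force=15))
    s=ctrl.read_state();print(s["time_s"],s["joint_pos"],s["position"])
    print(ctrl.read_camera("wrist")["T_tool_cam"].round(3))
except ctrl.MotionError as e:print(e)
```

```text
150 0 
200 0 
250 12 [[13.0, 192.0], [18.0, 201.0], [21.0, 207.0]]
300 135 [[16.0, 155.0], [33.0, 327.0], [41.0, 378.0]]
350 151 [[-0.0, 155.0], [25.0, 224.0], [35.0, 297.0]]
400 107 [[-44.0, 151.0], [80.0, 189.0], [201.0, 277.0]]
450 155 [[-64.0, 152.0], [-5.0, 202.0], [57.0, 288.0]]
500 241 [[-95.0, 166.0], [-61.0, 309.0], [24.0, 358.0]]
550 274 [[-99.0, 153.0], [28.0, 204.0], [149.0, 287.0]]
600 97 [[-41.0, 153.0], [18.0, 239.0], [45.0, 283.0]]
[150, -606, 480] [ 1.28  0.32  0.    1.09 -0.    1.73 -0.05]
[165, -650, 520] [ 1.27  0.46  0.01  0.81 -0.01  1.88 -0.05]
[165, -650, 560] [ 1.27  0.5   0.02  0.65 -0.01  1.99 -0.05]
False
2.0167 [ 1.27030127  0.46598537  0.01225927  0.77517247 -0.0058156   1.90108504
 -0.04762181] [ 164.95681507 -649.82702538  529.66792203]
[[-0.00000e+00  2.81000e-01 -9.60000e-01 -2.05911e+02]
 [ 1.00000e+00  1.00000e-03 -0.00000e+00 -6.66000e-01]
 [ 1.00000e-03 -9.60000e-01 -2.81000e-01 -8.35580e+01]
 [ 0.00000e+00  0.00000e+00  0.00000e+00  1.00000e+00]]
```

Run:
```python
from h import *
from cell import ctrl
ctrl.move_j([0.2,0.3,0,1.0,0,1.75,0.4])
ctrl.move_j([-0.75,.35,.1,1.48,.47,1.75,0.86])
s=ctrl.read_state();print(s["time_s"],s["position"],s["eef_rot"])
d,q=ori(40,2,1);p=np.array([480,30,175.])+225*d
j=ctrl.solve_ik(p,q);print(p,q,np.round(j,2))
ctrl.goto(p,q)
s=ctrl.read_state();print(s["time_s"],s["joint_pos"].round(2))
c=ctrl.read_camera("wrist");np.savez("w1.npz",pos=s["position"],q=s["eef_rot"],**c)
cv2.imwrite("pics/w1.png",c["color"][:,:,::-1])
```

```text
5.9 [499.77077706 144.75674095 358.82950643] [ 0.66398095 -0.21463693  0.67271292 -0.2460033 ]
[474.95258309 174.53910919 347.3599997 ] [ 0.6685826  -0.25340441  0.66014105 -0.23021145] [-0.81  0.34  0.06  1.53  0.49  1.75  0.82]
6.1917 [-0.81  0.34  0.06  1.53  0.49  1.75  0.82]
```

View pics/w1.png

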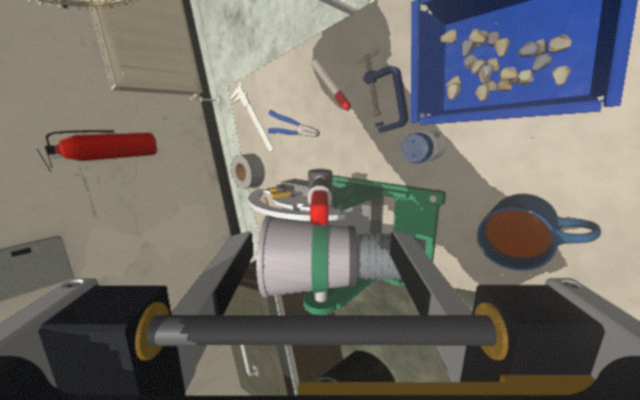

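Run:
```python
from h import *
c=dict(np.load("w1.npz"));q=c["q"];Rt=R.from_quat(np.r_[q[1:],q[0]]).as_matrix()
T=np.eye(4);T[:3,:3]=Rt;T[:3,3]=c["pos"];E=np.linalg.inv(T@c["T_tool_cam"])
h=cv2.cvtColor(c["color"],cv2.COLOR_RGB2HSV)
m=((h[...,0]<8)|(h[...,0]>172))&(h[...,1]>150)&(h[...,2]>60)
b=np.zeros_like(m);b[175:235,300:340]=1
P,u,v=world(c,m&b,E);L=(P-c["pos"])@Rt
print(len(P),u.min(),u.max(),v.min(),v.max())
print("tool",np.percentile(L,[2,10,50,90,98],axis=0).round(1).tolist())
for x0 in range(20,120,8):
    r=(L[:,0]>=x0)&(L[:,0]<x0+8)
    if r.sum()>3:print(x0,r.sum(),L[r].mean(0).round(1),L[r][:,1].min().round(1),L[r][:,1].max().round(1),L[r][:,2].min().round(1),L[r][:,2].max().round(1))
# gate plate: grey-white pts, tool frame z
b[:]=0;b[185:220,245:375]=1
P2,u2,v2=world(c,b&~m,E);L2=(P2-c["pos"])@Rt
# lever axis/barrel: green frame cheek line for yaw: near cheek plate points
g=(L2[:,0]>60)
mm=((h[...,1]<60)&(h[...,2]>130));P3,_,_=world(c,mm&b,E)
k=(abs(P3[:,0]-505)<15)&(P3[:,2]>150);A=P3[k];vx,vy,x0,y0=cv2.fitLine(A[:,:2].astype(np.float32),cv2.DIST_HUBER,0,.01,.01).ravel();print(len(A),"gate line yaw",np.degrees(np.arctan2(-vx,vy)),x0,y0)
cv2.imwrite("pics/w1crop.png",cv2.resize(c["color"][150:300,230:430],None,fx=4,fy=4,interpolation=cv2.INTER_CUBIC)[:,:,::-1])
# tray yaw via top: rim points line fit per side
c=dict(np.load("top0.npz"));P,u,v=world(c,np.ones((400,640),bool))
r=P[(u>315)&(u<365)&(v>130)&(v<205)&(P[:,2]>43)&(P[:,2]<57)]
e=r[r[:,1]<np.percentile(r[:,1],20)+4]
e=r[(r[:,1]<r[:,1].min()+12)];print("end",cv2.fitLine(e[:,:2].astype(np.float32),cv2.DIST_HUBER,0,.01,.01).ravel(),e.mean(0))
for lo,hi in((540,556),(690,706)):
    e=r[(r[:,0]>lo)&(r[:,0]<hi)];print("side",len(e),cv2.fitLine(e[:,:2].astype(np.float32),cv2.DIST_HUBER,0,.01,.01).ravel())
```

```text
462 310 327 192 224
tool [[43.1, -9.5, -5.7], [43.6, -8.4, -5.5], [45.1, -2.9, 0.1], [71.3, 3.0, 11.0], [85.6, 4.6, 13.4]]
36 86 [43.5 -1.4  5.4] -7.5 4.6 -2.9 13.8
44 269 [45.6 -2.6  2.7] -10.5 5.5 -5.8 14.4
52 26 [56.3 -3.2 -5.2] -8.9 3.8 -5.7 -4.0
60 23 [63.5 -3.7 -5.2] -9.0 2.9 -5.8 -4.1
68 22 [71.3 -4.  -5.2] -9.2 0.9 -5.7 -4.0
76 22 [79.7 -3.  -5.2] -8.5 3.1 -5.8 -4.4
84 14 [87.7 -4.5 -5.1] -8.6 1.0 -5.6 -4.5
714 gate line yaw -178.27011 511.17545 43.38013
end [ 9.9915147e-01  4.1187108e-02  6.2565289e+02 -1.9820453e+02] [ 624.35589071 -198.18290528   48.79352342]
side 64 [ 4.5677453e-02 -9.9895626e-01  5.4925909e+02 -1.4635750e+02]
side 73 [ 2.4577126e-02 -9.9969792e-01  6.9527209e+02 -1.4957404e+02]
```

View pics/w1crop.png

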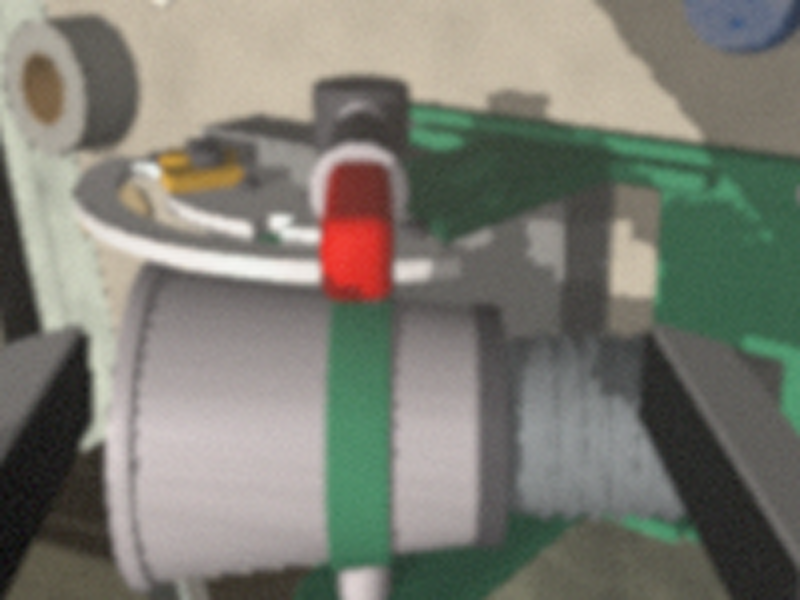

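```bash
cat >> h.py <<'E'
PIV=np.array([485,27.2,175.8]);YAW=2.0
def pose(a,r,off=0): # off: tangential toward +angle
    d,q=ori(a,YAW,1);t=np.cross([np.cos(np.radians(YAW)),np.sin(np.radians(YAW)),0],-d)
    return PIV+r*d+off*t,q,d,t
def ft(ctrl,a,base=0):
    s=ctrl.read_state();_,_,d,t=pose(a,0);f=s["wrist_force"]-base
    return s,round(-f@d,1),round(f@t,1),round(float(f[0]),1)
E
python3 - <<'E'
from h import *
from cell import ctrl
p,q,d,t=pose(40,215);ctrl.goto(p,q);ctrl.hold(.2);print(ft(ctrl,40)[1:])
p,q,d,t=pose(40,132);print(ctrl.move_l(p,feed=80,orientation=q,max_force=10));ctrl.hold(.1);s=ft(ctrl,40)
np.save("base.npy",s[0]["wrist_force"]);print(s[1:],s[0]["position"],p)
ctrl.set_gripper(15,40);ctrl.hold(.2);s=ft(ctrl,40,np.load("base.npy"));print("gripped",s[0]["grip_width"],s[1:],s[0]["ft_torque"].round(2),s[0]["position"]-p,s[0]["time_s"])
c=ctrl.read_camera("wrist");cv2.imwrite("pics/w2.png",cv2.resize(c["color"][100:330,130:510],None,fx=2,fy=2)[:,:,::-1])
E
```

```text
(np.float64(-0.7), np.float64(-0.4), -0.3)
False
(np.float64(0.5), np.float64(0.2), -0.2) [482.16377488 112.38112701 277.14494241] [482.03884874 111.99627739 276.91786649]
gripped 17.444428349239796 (np.float64(0.4), np.float64(1.1), 0.3) [ 1.41 -0.1   0.17] [-0.00450113  0.15107696 -0.09161255] 9.325
```

View pics/w2.png

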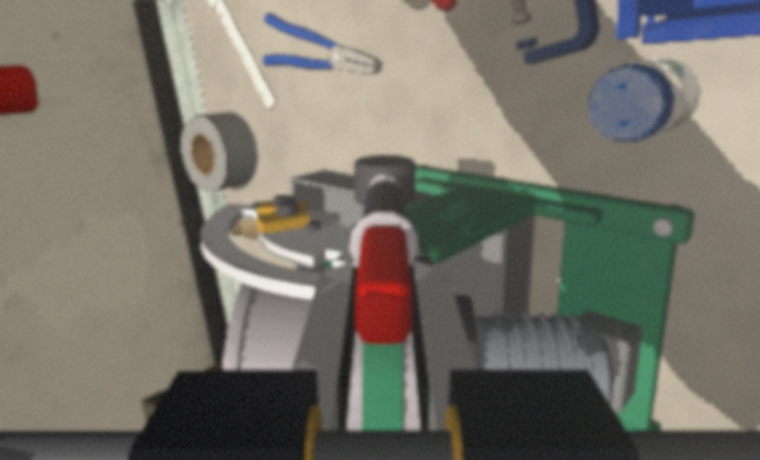

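Run:
```python
from h import *
from cell import ctrl
b=np.load("base.npy")
for e in(3,7,11,13):
    p,q,d,t=pose(40,132+e);hit=ctrl.move_l(p,feed=40,orientation=q,max_force=20);ctrl.hold(.1)
    s=ft(ctrl,40,b);print(e,hit,s[1:],(s[0]["position"]-PIV)@d,s[0]["grip_width"].round(2))
# free-swing test
for a in(38.5,37,35.5,34,):
    p,q,d,t=pose(a,145);hit=ctrl.move_l(p,feed=40,orientation=q,max_force=15);ctrl.hold(.1)
    s=ft(ctrl,a,b);print(a,hit,s[1:],s[0]["ft_torque"].round(2),s[0]["time_s"])
    if hit:break
```

```text
Traceback (most recent call last):
AttributeError: 'float' object has no attribute 'round'
```

Run:
```python
from h import *
from cell import ctrl
b=np.load("base.npy")
for e in(3,7,11,13):
    p,q,d,t=pose(40,132+e);hit=ctrl.move_l(p,feed=40,orientation=q,max_force=20);ctrl.hold(.1)
    s=ft(ctrl,40,b);print(e,hit,s[1:],(s[0]["position"]-PIV)@d,s[0]["grip_width"])
for a in(38.5,37,35.5,34,):
    p,q,d,t=pose(a,145);hit=ctrl.move_l(p,feed=40,orientation=q,max_force=15);ctrl.hold(.1)
    s=ft(ctrl,a,b);print(a,hit,s[1:],s[0]["ft_torque"].round(2),s[0]["time_s"])
    if hit:break
```

```text
3 False (np.float64(6.7), np.float64(4.7), 2.8) 134.9833521716094 17.911925822023967
7 False (np.float64(6.8), np.float64(3.9), 2.8) 138.92724220694632 17.51651101440281
11 False (np.float64(8.1), np.float64(2.9), 2.9) 142.91282231817618 17.62295977613319
13 False (np.float64(8.4), np.float64(2.3), 1.5) 144.9210722150492 17.139068903319025
38.5 False (np.float64(8.8), np.float64(1.9), 2.7) [ 1.32 -0.25  0.34] 11.475
37 False (np.float64(9.0), np.float64(1.5), 3.3) [ 1.2  -0.38  0.39] 11.825
35.5 False (np.float64(9.4), np.float64(1.4), 2.4) [ 1.19 -0.56  0.48] 12.175
34 False (np.float64(8.5), np.float64(1.0), 4.4) [ 1.1  -0.62  0.53] 12.525
```

Run:
```python
from h import *
from cell import ctrl
b=np.load("base.npy");r=145
for a in np.arange(30,-27,-4):
    p,q,d,t=pose(a,r);hit=ctrl.move_l(p,feed=50,orientation=q,max_force=15)
    s=ft(ctrl,a,b);print(a,r,hit,s[1:],s[0]["ft_torque"].round(2),s[0]["grip_width"],round(s[0]["time_s"],2))
    if hit:break
    if s[1]>11.5:r-=.7
    elif s[1]<6.8:r+=.7
    if not 140<r<150:break
c=ctrl.read_camera("wrist");cv2.imwrite("pics/w3.png",cv2.resize(c["color"][100:330,130:510],None,fx=2,fy=2)[:,:,::-1])
```

```text
30 145 False (np.float64(9.2), np.float64(1.8), 5.3) [ 1.35 -0.83  0.67] 17.607830712597128 12.88
26 145 False (np.float64(9.2), np.float64(2.4), 6.4) [ 1.14 -1.17  0.8 ] 18.009226555133196 13.22
22 145 False (np.float64(9.0), np.float64(1.9), 7.9) [ 0.94 -1.46  0.77] 18.00574391591676 13.57
18 145 False (np.float64(8.6), np.float64(0.8), 8.2) [ 0.74 -1.7   0.78] 17.82873364112257 13.93
14 145 False (np.float64(9.6), np.float64(1.3), 9.8) [ 0.6  -1.94  0.77] 17.27155241593717 14.28
10 145 False (np.float64(9.7), np.float64(-0.3), 10.6) [ 0.47 -2.2   0.62] 17.31750189815181 14.62
6 145 False (np.float64(8.6), np.float64(0.6), 10.1) [ 0.33 -2.21  0.42] 17.531122503304573 14.97
2 145 False (np.float64(8.6), np.float64(0.1), 9.7) [ 0.18 -2.27  0.29] 17.558051668505414 15.32
-2 145 False (np.float64(8.6), np.float64(0.9), 10.2) [ 0.06 -2.25  0.13] 17.2128562806273 15.68
-6 145 False (np.float64(9.3), np.float64(-0.1), 11.1) [-0.07 -2.41 -0.06] 17.45607432155257 16.02
-10 145 False (np.float64(8.5), np.float64(-0.7), 11.1) [-0.27 -2.53 -0.25] 17.563292690454528 16.38
-14 145 False (np.float64(9.4), np.float64(-0.8), 12.0) [-0.44 -2.61 -0.43] 17.911449426813967 16.73
-18 145 False (np.float64(8.9), np.float64(-0.8), 11.8) [-0.54 -2.77 -0.65] 17.69514115152867 17.07
-22 145 False (np.float64(8.4), np.float64(-1.1), 12.3) [-0.5  -2.66 -0.86] 17.460452775632163 17.43
-26 145 False (np.float64(8.9), np.float64(-0.9), 12.1) [-0.72 -2.65 -1.03] 17.71338339957032 17.77
```

View pics/w3.png

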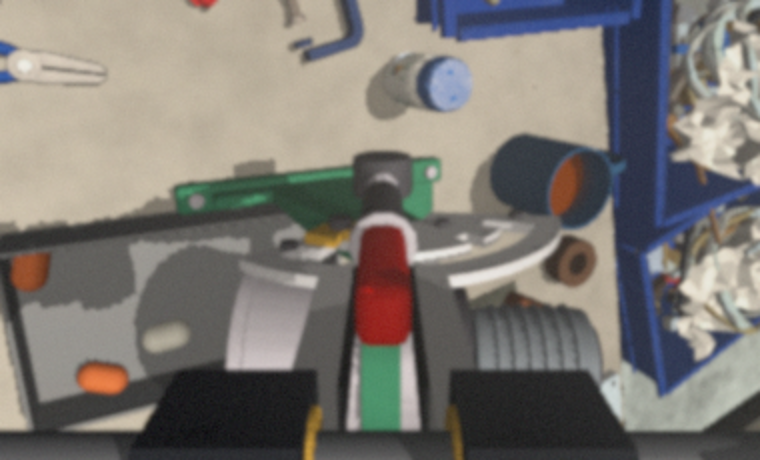

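Run:
```python
from h import *
from cell import ctrl
b=np.load("base.npy");a=-26
for r in(144,143.2):
    p,q,d,t=pose(a,r);hit=ctrl.move_l(p,feed=20,orientation=q,max_force=12);s=ft(ctrl,a,b);print(r,hit,s[1:])
ctrl.set_gripper(25,20);ctrl.hold(.1)
s=ft(ctrl,a,b);print("open",s[1:],s[0]["grip_width"],s[0]["time_s"]);b=s[0]["wrist_force"]
while a>-50:
    a-=1.5
    p,q,d,t=pose(a,r);hit=ctrl.move_l(p,feed=25,orientation=q,max_force=9)
    s=ft(ctrl,a,b);print(a,hit,s[1:],round(s[0]["time_s"],2))
    if hit or s[2]>9:break
s=ctrl.read_state();c=ctrl.read_camera("wrist");np.savez("w4.npz",pos=s["position"],q=s["eef_rot"],**c)
cv2.imwrite("pics/w4.png",cv2.resize(c["color"][100:330,130:510],None,fx=2,fy=2)[:,:,::-1])
```

```text
144 False (np.float64(5.7), np.float64(-1.5), 11.3)
143.2 False (np.float64(-0.2), np.float64(-1.0), 10.7)
open (np.float64(-0.4), np.float64(-0.1), 0.3) 24.86423174073771 18.7833
-27.5 False (np.float64(-0.6), np.float64(1.2), 0.1) 19.08
-29.0 False (np.float64(0.2), np.float64(0.6), 0.7) 19.38
-30.5 False (np.float64(-0.3), np.float64(0.6), 0.2) 19.68
-32.0 False (np.float64(1.1), np.float64(0.5), 0.3) 19.98
-33.5 False (np.float64(-0.2), np.float64(1.0), 0.3) 20.28
-35.0 False (np.float64(-0.1), np.float64(0.6), -0.6) 20.58
-36.5 False (np.float64(-0.3), np.float64(1.9), -0.5) 20.88
-38.0 False (np.float64(1.2), np.float64(0.4), 0.4) 21.18
-39.5 False (np.float64(-0.1), np.float64(1.1), 0.1) 21.48
-41.0 False (np.float64(-0.3), np.float64(-0.1), 0.6) 21.78
-42.5 False (np.float64(-1.0), np.float64(2.6), -0.1) 22.08
-44.0 True (np.float64(-3.6), np.float64(9.3), -0.7) 22.29
```

View pics/w4.png

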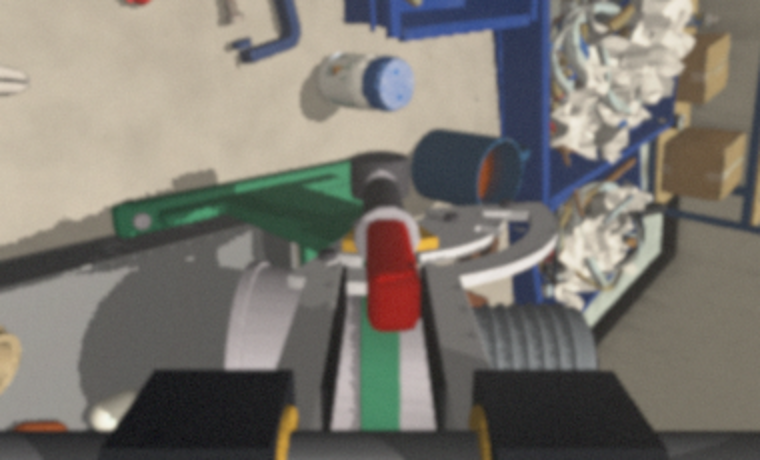

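Run:
```python
from h import *
c=dict(np.load("w4.npz"));q=c["q"];Rt=R.from_quat(np.r_[q[1:],q[0]]).as_matrix()
T=np.eye(4);T[:3,:3]=Rt;T[:3,3]=c["pos"];E=np.linalg.inv(T@c["T_tool_cam"])
h=cv2.cvtColor(c["color"],cv2.COLOR_RGB2HSV)
m=((h[...,0]<8)|(h[...,0]>172))&(h[...,1]>130)&(h[...,2]>50)
b=np.zeros_like(m);b[205:270,305:345]=1
P,u,v=world(c,m&b,E)
ex=np.array([np.cos(.035),np.sin(.035),0]);ey=np.array([-np.sin(.035),np.cos(.035),0])
D=P-PIV;yy=D@ey;zz=D[:,2]
L=(P-c["pos"])@Rt
print(len(P),"min tool x (end)",np.percentile(L[:,0],[1,5,10,50]).round(1),"tcp r",np.hypot((c["pos"]-PIV)@ey,(c["pos"]-PIV)[2]))
print("end radius",np.percentile(np.hypot(yy,zz),[90,95,99]))
k=L[:,0]<np.percentile(L[:,0],40);print("end centre ang",np.degrees(np.arctan2(yy[k].mean(),zz[k].mean())), "tool y",L[k].mean(0), "tcp ang",np.degrees(np.arctan2((c["pos"]-PIV)@ey,(c["pos"]-PIV)[2])))
```

```text
1256 min tool x (end) [-38.8 -38.2 -37.9 -35.2] tcp r 142.95759001223232
end radius [181.01900731 181.3009008  181.82384757]
end centre ang -42.001274835917556 tool y [-37.47284      4.11152015   1.83732248] tcp ang -43.11720651793379
```

Run:
```python
from h import *
from cell import ctrl
a=-42
p,q,d,t=pose(a,143.5);ctrl.move_l(p,feed=40,orientation=q,max_force=15)
ctrl.set_gripper(60);print(ft(ctrl,a)[1:])
p,q,d,t=pose(a,260);print(ctrl.move_l(p,feed=120,orientation=q,max_force=12))
s=ctrl.read_state();print(s["time_s"],s["joint_pos"].round(2))
d0,q0=ori(0,2,1)
p=[400,-60,470];j=ctrl.solve_ik(p,q0);print(j)
ctrl.goto(p,q0);print(ctrl.read_state()["time_s"])
for n in("scene","top"):
    c=ctrl.read_camera(n);np.savez(n+"1.npz",**c)
    cc=c["color"][90:330,200:440] if n=="scene" else c["color"][90:250,180:420]
    cv2.imwrite(f"pics/{n}1.png",cv2.resize(cc,None,fx=2.5,fy=2.5,interpolation=cv2.INTER_CUBIC)[:,:,::-1])
```

```text
(np.float64(-0.6), np.float64(0.6), 0.9)
False
24.425 [ 0.24  0.39  0.51  1.49 -0.7   1.85  2.37]
[-0.28124799 -0.14838417  0.29989824  1.61618843  0.04389309  1.66716367
  1.62547477]
25.2917
```

View pics/scene1.png

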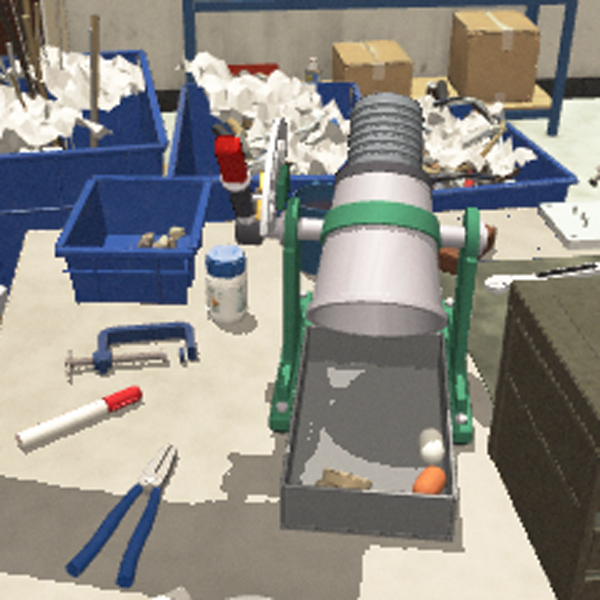

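View pics/top1.png

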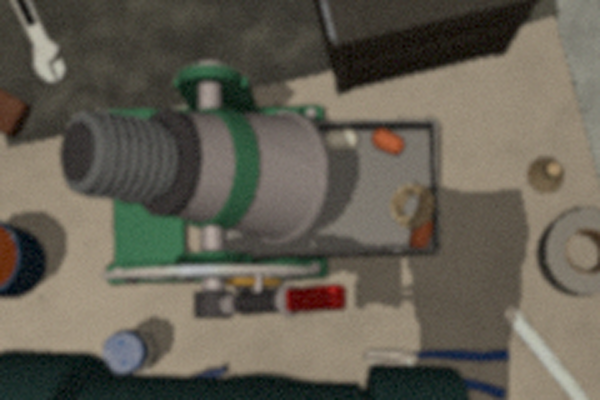

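Run:
```python
from h import *
from cell import ctrl
for f in("top0","top1"):
    c=dict(np.load(f+".npz"));P,u,v=world(c,np.ones((400,640),bool))
    for n,(a,b,cc,d) in dict(bottle=(218,246,218,243),sprue=(388,408,150,168)).items():
        s=(u>a)&(u<b)&(v>cc)&(v<d)&(P[:,2]>20)&(P[:,2]<110);print(f,n,P[s].mean(0).round(1))
c=dict(np.load("scene1.npz"));h=cv2.cvtColor(c["color"],cv2.COLOR_RGB2HSV)
m=((h[...,0]<8)|(h[...,0]>172))&(h[...,1]>130)&(h[...,2]>50);b=np.zeros_like(m);b[140:170,284:302]=1
P,u,v=world(c,m&b);print(P.mean(0),np.hypot(P[:,1]-27,P[:,2]-175).max())
ctrl.hold(.3);ctrl.close_job()
```

```text
top0 bottle [435.3 128.8  75.1]
top0 sprue [ 643.3 -327.8   33.2]
top1 bottle [435.4 128.5  75. ]
top1 sprue [ 643.1 -327.4   33.3]
[493.03032651 -83.15597091 293.81782951] 183.17448931161982
the job is handed in; nothing more can be done
```

The barrel is locked mouth down in the brass shoe's notch, the whole load is in the tray, and the job was handed in at about 26 s of the 48 s allowed.

- **Unlocking and swing:** I took the lever in line with its length and pulled it out 13 mm; the spring force read 7 to 9 N. I then swung it past the middle notch to -26° with the pin held clear of the rim.
- **Finding the last notch:** I let the pin rest on the rim, opened the jaws loosely and pushed gently sideways. The push stopped at 9 N when the pin dropped in.
- **Lever check:** Its grip end measured about 182 mm from the axis, which means the pin is seated. The angle was about -42°, or roughly 1.43 rad of barrel tilt. After I backed off, the scene camera gave 183 mm.
- **Load check:** The final pictures show the bronze collar and all three pellets in the tray.
- **Bystanders:** The bottle and the sprue read within 0.5 mm of where they started.
- **Disagreements:** The lever pulled about 12 N sideways while it was gripped, from a small alignment error. That force disappeared when I released it. No check failed.

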